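# Set the valve clearance of a diesel head with a gauge blade

### The job

The gauge blade lies loose in the gap between the adjusting screw's foot and the valve bridge. Turn the screw down by its wing knob until the blade just drags, so that drawing it slowly along the gap by its handle takes a pull of about 7 N; feel this by drawing it some millimetres, and never clamp it hard. Let go with the blade left in the gap about where it was, and leave the other things around the head where they are.

Things in the scene. Friction and masses are not known exactly. Their poses are not given: they have to be found in the camera images.
- knob_grip (a point): Grip point of the adjusting screw's steel wing knob: an upright bar 46 mm long, 12 thick, 28 high over a dark cross-beam (34 x 130 mm) on two posts. On the screw axis, 125 mm above the bench, 11 below the bar's top, 23 above the beam; x along the bar, z up. Clockwise from above lowers the foot 1.5 mm per rad; the knob keeps its height and stays where left (friction 0.06 N m).
- blade_handle (a point): Centre of the blade's black handle, an upright plate 32 mm long (x), 10 thick (y), 44 high (z), robot's side of the head, 90 mm from the screw axis, 82 above the bench. A springy neck lets it give 8 mm up or down. +x: along the blade into the gap; draw along -x. Drag is about 1.2 times (1.0 to 1.4) the clamp force: some 7 N per rad of screw after touching.
- blade: The loose gauge blade (54 g with handle): a steel strip 100 mm long, 16 wide, 2 thick. Origin on its underside, 26 mm from its tip, at the screw axis (within 3 mm) at the start; x along the strip towards the tip, z up. It lies on the valve bridge between two low cheeks with 4 mm of play each side.
- bridge: Fixed steel valve bridge under the blade, 104 mm long (x), 18 wide, 11 high; origin at the centre of its underside, on the screw axis. Its height varies by 2 mm. The screw's 14 mm round sprung foot starts 1 to 4.5 mm clear of the blade (how much is not known); once it touches it presses with 4 N per mm of further travel.
- head: The fixed aluminium cylinder head, 190 mm (x) by 210 (y), top deck 50 mm above the bench; origin on the bench under the screw axis, x along the blade towards its tip, z up. Four bolt heads 11 mm high near its corners.
- grease: Grey jar, 64 mm across, 85 high, standing beside the head on its +y side; origin at its foot. To be left alone.
- spanner: Steel spanner lying on the bench on the head's -y side. To be left alone.
- socket: Steel socket, a ring 30 mm across and 40 high, standing on the head's deck behind the +y post; origin at its foot. To be left alone.
Not all that is in view belongs to the job. There is more than one size of the blade; the one meant has the size given above.

How it is judged:
On the way:
1. the blade is drawn along the gap by its handle while the foot bears on it with the right clamp (contact force between blade and bridge between 3 and 12 N and contact force between the fingers and blade above 1 N and linear speed of blade above 0.002 m/s), for 0.05 s.
At the end, for the whole second after the job is handed in: The blade lies in the gap at rest, pressed on the bridge with 3.2 to 10 N (its own weight of 0.5 N included), its origin at most 15 mm on the handle's side or 20 mm on the far side of the screw axis (contact force between blade and bridge between 3.2 and 10 N and x of blade in the frame of head between -0.015 and 0.02 m and linear speed of blade below 0.01 m/s); the robot touches nothing.
It fails at once if the blade is clamped hard (more than 20 N between blade and bridge) (contact force between blade and bridge above 20 N).
It fails at once if the grease is disturbed (moved more than 20 mm) (distance of grease from where it was at the start of the episode above 0.02 m).
It fails at once if the spanner is disturbed (moved more than 20 mm) (distance of spanner from where it was at the start of the episode above 0.02 m).
It fails at once if the socket is disturbed (moved more than 20 mm) (distance of socket from where it was at the start of the episode above 0.02 m).
It also fails if it takes over 72 s, if anything falls off the work surface, if the arm or the gripper's body presses on something with over 40 N, if the wrist force passes 120 N, or if a joint passes its speed limit or range.

### The arm

A 6-joint arm with a two-finger parallel gripper is mounted at the origin on the work surface. World frame = base frame: x ahead of the robot, y to its left, z up, the work surface at z = 0. Lengths are in m, angles in rad, forces in N, time in s.
With the tool pointing down it reaches from about 0.35 to 0.775 m from the base axis. Payload 5.5 kg.
Tool frame: the origin (TCP) lies at the very end of the fingers, on their centre line; the grasp point (between the pads) lies 19 mm behind it; z points along the fingers, y is the direction in which the jaws open and shut (so a half turn about z gives the same grasp; the last joint's range is limited). The gripper opens to 85 mm and grips with 20 to 120 N. Pads are 22 mm wide; open, the fingers measure 114 mm over their backs; the gripper's body (76 mm by 85 mm) begins 54 mm behind the grasp point. The pads swing forward as they close: fully open they stand 13 mm farther back than shut.
Start: joints at [-1.357, 0.313, 0.046, 1.304, 0, 1.431], TCP at [0.199, -0.539, 0.231] pointing down, gripper open.
Joint ranges: [-2.76, 2.76], [-0.86, 1.69], [-1.03, 1.26], [-2.2, 2.34], [-1.47, 1.5], [-3.14, 3.14]. Speed limits (rad/s): [2.57, 2.57, 3.14, 3.14, 3.14, 3.14].

### API

Orientations are given as a unit quaternion [w, x, y, z].
In Python, from workcell import get_state, imaging, env, spotter gives the robot as it stands.
- The arm moves only by the tool play_rows, never from a script. Its argument "moves" is a list of rows, each an object with "claw": the finger opening in cm, from 0 to 8.54; "delta_pos": the shift along the tool's x, y, z in cm, a list of three; "twist": the turn about the tool's z in degrees. A call has 1 to 12 rows; each row is the pose to reach, as a shift and turn from the pose commanded when the call began, along the tool's axes at that moment; what a row does not reach only later rows make up. A row lasts 1/8 s, in which the tool goes at most 62.5 mm and 10.7 degrees, less where a joint would pass 70% of its speed; a pose out of reach is approached as far as the arm can. A call with a gripper value outside its range is refused whole. The fingers move at their own pace and stop on an object; "force" is the grip in N (left out, the last holds). Time passes only in rows, so rows that repeat a pose let the fingers close. It gives the time, the measured TCP pose, the force and the opening at its end, in the units of the state.
- get_state(): the state, without advancing time (a new reading comes with each control period).
- imaging.read_camera(name): name is "scene" or "top"; returns the picture (400x640x3 uint8, red, green, blue); there is no depth.
- imaging.camera_info(name): a dict with "fx", "fy", "cx", "cy" (pixels), "world_to_cam" (4x4, takes a point from world to camera coordinates). Camera axes: x right, y down, z forward; pixel columns grow to the right and rows downward; lengths in m; the calibration is good to about 2 mm. A picture is of the moment at which its call begins. camera_info takes no time and is no camera call.
- env.hand_in(): hands the job in, once; it reports no verdict.
Trained networks look in the newest picture that a camera, given by its name, has taken for a name from the list of things; names that differ only in an ending like _2 or _b are one class to them, and where a whole thing is asked for, a point or a joint stands for the part that bears it (a point fixed in the world has none). Each returns a list of dicts, best first, with "conf" (0 to 1); they miss things now and then, are a little off and sometimes report something else, mostly with a low value. They report only what shows in the picture. A call takes as long as a camera call. They do not tell look-alikes from the thing itself.
- spotter.spot_in(camera, query): "extent" ([left, top, right, bottom] in pixels, round what is visible of it).
The state is a dict: "clock": time; "joint_pos": joint angles; "qvel": joint speeds; "tau": joint torques, N m; "tcp_pos": TCP position; "orientation": TCP orientation; "wrist_force": force on the tool from outside, world axes, zero at the start; "ft_torque": the same for the moment, N m; "finger_gap": finger opening in m.
Only numpy, scipy, OpenCV 4.12 (cv2) and the standard library are available. Lean on these libraries where they do the work, as an engineer would, in place of code of your own. Each camera call takes 0.05 s, during which the arm holds its last target. There are 200 camera calls.

## Working session

There is one attempt and no reset: what is moved stays moved. The work goes in short steps, Python scripts to look and compute and a tool call to move; the robot and the scene stay as the last step left them, time stands still between calls to the robot, and variables do not carry over. Pictures are saved under pics/ and viewed, about 8 in all and at most 12, crops included, and the job is handed in when it is done.

Besides the shell and the picture viewer there is one more tool, called after "Emit:" by a JSON object that holds its "name" and its "arguments", one argument or row to a line. play_rows: Moves the arm, as the interface text tells. Its arguments: {"type":"object","properties":{"moves":{"type":"array"},"force":{"type":"number"}},"required":["moves"]}

```bash
mkdir -p pics; cat > h.py <<'E'
import numpy as np, cv2, json
from workcell import get_state, imaging, env, spotter
def snap(n):
    im=imaging.read_camera(n); return im
def save(im,p): cv2.imwrite('pics/'+p,im[:,:,::-1])
def proj(n,P):
    c=imaging.camera_info(n);W=np.array(c['world_to_cam']);P=np.atleast_2d(P)
    q=P@W[:3,:3].T+W[:3,3]; return np.c_[c['fx']*q[:,0]/q[:,2]+c['cx'],c['fy']*q[:,1]/q[:,2]+c['cy']]
def unproj(n,u,v,z):
    c=imaging.camera_info(n);W=np.array(c['world_to_cam']);R=W[:3,:3];o=-R.T@W[:3,3]
    d=R.T@np.array([(u-c['cx'])/c['fx'],(v-c['cy'])/c['fy'],1]); return o+d*(z-o[2])/d[2]
E
python3 - <<'E'
from h import *
for n in('scene','top'):
    im=snap(n);save(im,n+'0.png')
    for q in('knob_grip','blade_handle','blade','head','bridge','grease','socket','spanner'):
        print(n,q,[(np.round(d['extent']).tolist(),round(d['conf'],2)) for d in spotter.spot_in(n,q)][:3])
    c=imaging.camera_info(n);W=np.array(c['world_to_cam']);print(c['fx'],np.round(-W[:3,:3].T@W[:3,3],3))
print(get_state())
E
```

```text
scene knob_grip [([261.0, 184.0, 271.0, 206.0], 0.67)]
scene blade_handle [([311.0, 316.0, 324.0, 335.0], 0.68), ([268.0, 159.0, 274.0, 177.0], 0.52)]
scene blade [([262.0, 157.0, 275.0, 216.0], 0.81), ([305.0, 313.0, 323.0, 335.0], 0.79), ([228.0, 144.0, 267.0, 163.0], 0.75)]
scene head [([214.0, 175.0, 319.0, 266.0], 0.6)]
scene bridge [([258.0, 213.0, 272.0, 227.0], 0.49)]
scene grease [([338.0, 218.0, 373.0, 265.0], 0.94)]
scene socket [([284.0, 222.0, 296.0, 244.0], 0.72)]
scene spanner [([168.0, 181.0, 191.0, 248.0], 0.9)]
486.7142019855519 [1.153 0.055 0.948]
top knob_grip [([360.0, 197.0, 372.0, 214.0], 0.47)]
top blade_handle [([358.0, 237.0, 365.0, 255.0], 0.58)]
top blade [([357.0, 217.0, 364.0, 252.0], 0.82), ([363.0, 276.0, 381.0, 296.0], 0.71), ([321.0, 124.0, 354.0, 145.0], 0.63)]
top head [([315.0, 171.0, 409.0, 256.0], 0.93), ([440.0, 191.0, 451.0, 260.0], 0.39)]
top bridge [([359.0, 191.0, 369.0, 197.0], 0.51)]
top grease [([279.0, 167.0, 305.0, 201.0], 0.62)]
top socket []
top spanner [([439.0, 191.0, 450.0, 264.0], 0.62)]
400.9804739161544 [0.463 0.037 1.03 ]
{'clock': 0.9, 'joint_pos': array([-1.35660231e+00,  3.13159221e-01,  4.61200863e-02,  1.30359369e+00,
       -1.33529731e-05,  1.43122478e+00]), 'qvel': array([ 1.35963471e-03, -2.99965215e-04,  2.21487736e-03, -2.10319418e-04,
        1.58819117e-03, -6.99232482e-08]), 'tau': array([-3.95151756e-04, -4.80453336e+01,  2.98811227e+01,  1.77547931e-04,
       -4.03182148e-04,  1.16145856e-05]), 'tcp_pos': array([ 0.19921263, -0.53944427,  0.23135463]), 'orientation': array([ 8.19442493e-05,  9.84396983e-01,  1.75961853e-01, -3.62227559e-06]), 'wrist_force': array([-0.50694693, -0.49694013, -0.13557284]), 'ft_torque': array([-0.0262862 , -0.05103659,  0.0515188 ]), 'finger_gap': 0.08532517216125741}
```

View pics/scene0.png

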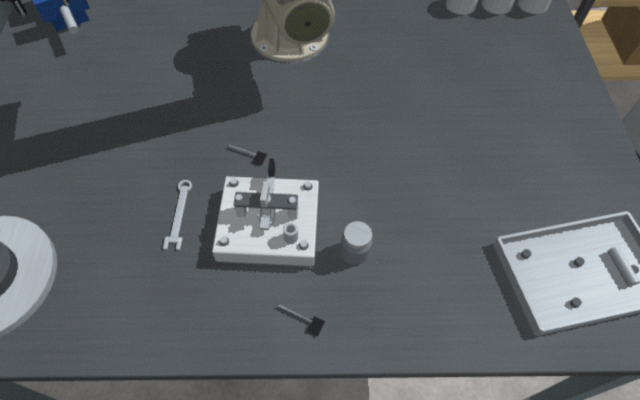

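View pics/top0.png

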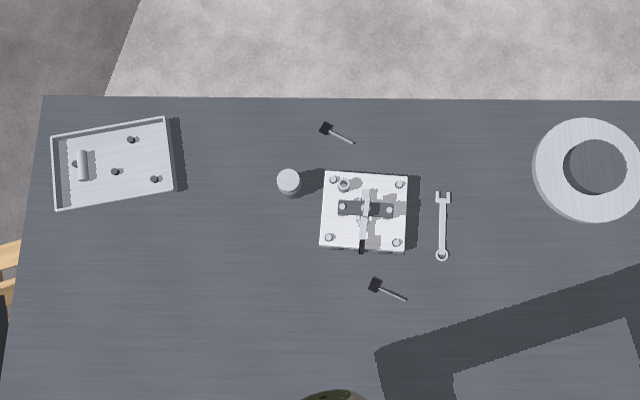

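The scene picture shows the head at about (267,220). The top picture shows it at (363,212), with the jar at (289,182), the spanner at (442,225) and the socket at (344,185). There are three blade candidates in the top picture: one in the gap at (361,235), one loose at (340,133) and one loose at (388,289). Only the one at (361,235) lies in the gap under the screw, so that's the one meant. I'll confirm it with an enlarged crop.

```bash
python3 - <<'E'
from h import *
a=cv2.imread('pics/top0.png')[162:267,310:415];b=cv2.imread('pics/scene0.png')[145:275,205:325]
a=cv2.resize(a,(400*105//105*1,400),interpolation=cv2.INTER_CUBIC);b=cv2.resize(b,(400,433),interpolation=cv2.INTER_CUBIC)[:400]
cv2.imwrite('pics/crop1.png',np.hstack([a,b]))
# head deck rough corners z=.05
for u,v in((324,170),(408,176),(405,252),(319,245)): print(np.round(unproj('top',u,v,.05),4))
E
```

```text
[0.7278 0.0626 0.05  ]
[ 0.7151 -0.1484  0.05  ]
[ 0.5252 -0.1377  0.05  ]
[0.5389 0.0713 0.05  ]
```

View pics/crop1.png

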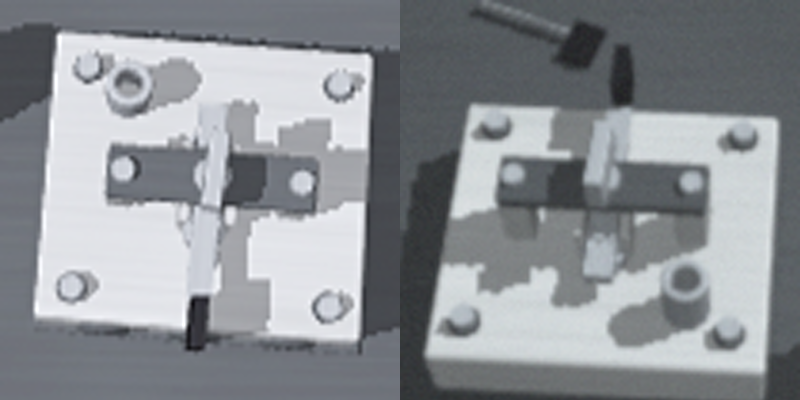

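The crop confirms the gap blade: black handle at top px (362,246), strip running up under the beam, and the wing bar (knob) at about (366,207) in line with the blade. Next I fit the head pose.

```bash
python3 - <<'E'
from h import *
from scipy.optimize import least_squares
C=np.array([[.095,.105],[.095,-.105],[-.095,-.105],[-.095,.105]])
T=np.array([[57,31],[372,54],[360,338],[36,317]])/3.81+[310,162]-.5+.13
S=np.array([[428,357],[768,372],[778,117],[470,104]])-[400,0]; 
S=np.array([[768-400,372],[428-400,357],[470-400,104],[778-400,117]])/3.333+[205,145]-.5+.15
def W(p,q,z):
    c,s=np.cos(p[2]),np.sin(p[2]);q=np.atleast_2d(q);return np.c_[q@np.array([[c,s],[-s,c]])+p[:2],np.full(len(q),z)]
rt=lambda p:(proj('top',W(p,C,.05))-T).ravel()
rs=lambda p:(proj('scene',W(p,C,.05))-S).ravel()
for f in(rt,rs,lambda p:np.r_[rt(p),rs(p)]):
    r=least_squares(f,[.627,-.038,-.05]);print(np.round(r.x,4),np.round(r.fun,1))
p=r.x
# compare predicted knob bar top & handle with detections
for n in('top','scene'):
    print(n,'bartop ends',proj(n,W(p,[[.023,0],[-.023,0]],.136)).round(1).tolist(),'handle top ends',proj(n,W(p,[[-.074,0],[-.106,0]],.104)).round(1).tolist(),'beam ends',proj(n,W(p,[[0,.065],[0,-.065]],.102)).round(1).tolist())
for u,v in((204,205),(216,110)): print(0)
st=get_state();print(st['tcp_pos'])
E
```

```text
[ 0.6282 -0.0375 -0.0553] [-0.4 -0.2  0.4 -0.6  0.6  0.7 -0.6  0. ]
[ 0.6298 -0.0361 -0.0546] [ 0.3  0.2 -0.7  0.5 -0.3 -0.3  0.8 -0.8]
[ 0.629  -0.0367 -0.0549] [-0.7 -0.5  0.1 -1.   0.3  0.3 -0.9 -0.3 -0.1 -0.1 -1.   0.1 -0.5 -0.6
  0.6 -1.1]
top bartop ends [[366.8, 193.0], [365.7, 212.9]] handle top ends [[363.4, 236.8], [362.6, 250.7]] beam ends [[337.4, 203.6], [392.8, 207.4]]
scene bartop ends [[263.2, 201.7], [265.4, 182.2]] handle top ends [[269.0, 170.7], [270.4, 158.6]] beam ends [[297.5, 202.0], [234.1, 199.6]]
0
0
[ 0.19921263 -0.53944427  0.23135463]
```

Emit:
{"name": "play_rows", "arguments": {
  "moves": [
    {"claw": 4,"delta_pos": [5,-2.8,0],"twist": -10},
    {"claw": 4,"delta_pos": [10,-5.6,0.5],"twist": -20},
    {"claw": 4,"delta_pos": [15,-8.4,1],"twist": -30},
    {"claw": 4,"delta_pos": [20,-11.2,1.5],"twist": -40},
    {"claw": 4,"delta_pos": [25,-14,2],"twist": -50},
    {"claw": 4,"delta_pos": [30,-16.8,2.5],"twist": -60},
    {"claw": 4,"delta_pos": [35,-19.6,3],"twist": -70},
    {"claw": 4,"delta_pos": [40,-22.3,3],"twist": -80},
    {"claw": 4,"delta_pos": [45,-25.1,3],"twist": -90},
    {"claw": 4,"delta_pos": [50,-27.9,3],"twist": -100},
    {"claw": 4,"delta_pos": [55,-30.7,3],"twist": -110},
    {"claw": 4,"delta_pos": [57.75,-32.25,3],"twist": -120}
  ],
  "force": 20
}}

```text
clock: 2.4
tcp_pos: [0.6307, -0.0343, 0.201]
orientation: [0.0, 0.336, 0.942, 0.0]
wrist_force: [0.3, 0.1, 0.1]
finger_gap: 0.0403
```

Emit:
{"name": "play_rows", "arguments": {
  "moves": [
    {"claw": 4,"delta_pos": [0,0,0],"twist": -10},
    {"claw": 4,"delta_pos": [0,0,0],"twist": -20},
    {"claw": 4,"delta_pos": [0,0,0],"twist": -30},
    {"claw": 4,"delta_pos": [0,0,0],"twist": -36.5},
    {"claw": 4,"delta_pos": [0,0,0],"twist": -36.5},
    {"claw": 4,"delta_pos": [0,0,0],"twist": -36.5}
  ]
}}

```text
clock: 3.15
tcp_pos: [0.6292, -0.0369, 0.2013]
orientation: [0.0, 0.029, 1.0, -0.0]
wrist_force: [0.3, -0.0, 0.2]
finger_gap: 0.0399
```

```bash
cat >> h.py <<'E'
def st():
    s=get_state();q=s['orientation'];yaw=2*np.arctan2(q[2],q[1])
    print('t',round(s['clock'],2),'tcp',np.round(s['tcp_pos'],4),'yaw',round(yaw,4),'j1,6',np.round(s['joint_pos'][[0,5]],3),'F',np.round(s['wrist_force'],2),'M',np.round(s['ft_torque'],3),'gap',round(s['finger_gap'],4)); return s
def to(x,y,z,yaw=None):
    "cm in tool axes to reach world point, twist deg"
    s=st();q=s['orientation'];a=2*np.arctan2(q[2],q[1]);d=np.array([x,y,z])-s['tcp_pos']
    print('move',np.round(100*np.array([d[0]*np.cos(a)+d[1]*np.sin(a),d[0]*np.sin(a)-d[1]*np.cos(a),-d[2]]),2), None if yaw is None else round(np.degrees((a-yaw+np.pi)%(2*np.pi)-np.pi),2))
E
python3 - <<'E'
from h import *
to(.629,-.0367,.107,np.pi-.055)
im=snap('top');
for n in ('top','scene'):
    i=snap(n); c=i[162:267,310:415] if n=='top' else i[145:250,205:310]; save(cv2.resize(c,(400,400),interpolation=cv2.INTER_CUBIC),n+'1.png')
cv2.imwrite('pics/c2.png',np.hstack([cv2.imread('pics/top1.png'),cv2.imread('pics/scene1.png')]))
E
```

```text
t 3.15 tcp [ 0.6292 -0.0369  0.2013] yaw 3.0833 j1,6 [-0.186 -0.127] F [ 0.3  -0.04  0.17] M [ 0.002 -0.019 -0.05 ] gap 0.0399
move [0.02 0.01 9.43] -0.19
```

View pics/c2.png

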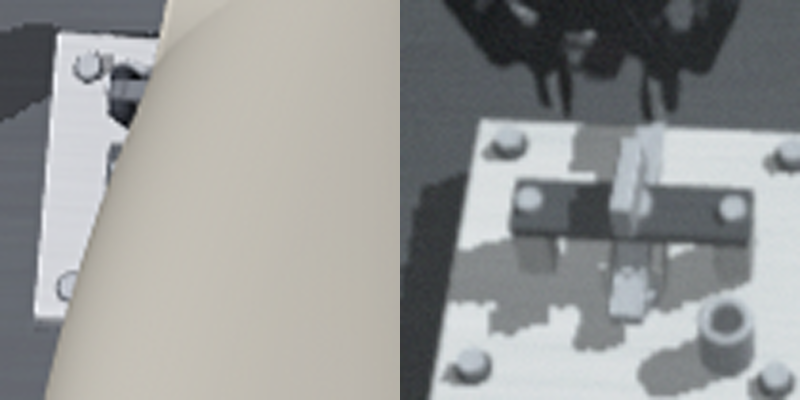

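The scene crop shows the gripper above and behind the bar in perspective, in line with it, with the fingers straddling the bar. Descending.

Emit:
{"name": "play_rows", "arguments": {
  "moves": [
    {"claw": 4,"delta_pos": [0,0,3],"twist": 0},
    {"claw": 4,"delta_pos": [0,0,6],"twist": 0},
    {"claw": 4,"delta_pos": [0,0,8],"twist": 0},
    {"claw": 4,"delta_pos": [0,0,9.3],"twist": 0},
    {"claw": 4,"delta_pos": [0,0,9.3],"twist": 0}
  ]
}}

```text
clock: 3.92
tcp_pos: [0.6286, -0.0367, 0.1074]
orientation: [-0.001, 0.028, 1.0, 0.0]
wrist_force: [-0.6, 0.7, -0.1]
finger_gap: 0.0399
```

Emit:
{"name": "play_rows", "arguments": {
  "moves": [
    {"claw": 0.8,"delta_pos": [0,0,0],"twist": 0},
    {"claw": 0.8,"delta_pos": [0,0,0],"twist": 0},
    {"claw": 0.8,"delta_pos": [0,0,0],"twist": 0},
    {"claw": 0.8,"delta_pos": [0,0,0],"twist": 0},
    {"claw": 0.8,"delta_pos": [0,0,0],"twist": 0}
  ],
  "force": 20
}}

```text
clock: 4.55
tcp_pos: [0.6298, -0.0363, 0.1095]
orientation: [0.001, 0.028, 1.0, 0.0]
wrist_force: [-0.7, 3.9, 5.2]
finger_gap: 0.0115
```

```bash
python3 -c "
from h import *
st()"
```

```text
t 4.55 tcp [ 0.6298 -0.0363  0.1095] yaw 3.0857 j1,6 [-0.185 -0.129] F [-0.72  3.87  5.22] M [ 0.775  0.203 -0.151] gap 0.0115
```

Emit:
{"name": "play_rows", "arguments": {
  "moves": [
    {"claw": 0.8,"delta_pos": [0,0.05,-0.1],"twist": 9},
    {"claw": 0.8,"delta_pos": [0,0.05,-0.1],"twist": 18},
    {"claw": 0.8,"delta_pos": [0,0.05,-0.1],"twist": 27},
    {"claw": 0.8,"delta_pos": [0,0.05,-0.1],"twist": 36},
    {"claw": 0.8,"delta_pos": [0,0.05,-0.1],"twist": 45},
    {"claw": 0.8,"delta_pos": [0,0.05,-0.1],"twist": 54}
  ]
}}

```text
clock: 5.3
tcp_pos: [0.6277, -0.0398, 0.1095]
orientation: [0.0, 0.482, 0.876, -0.004]
wrist_force: [-6.5, -9.2, 4.8]
finger_gap: 0.0116
```

```bash
python3 -c "
from h import *
st()"
```

```text
t 5.3 tcp [ 0.6277 -0.0398  0.1095] yaw 2.1355 j1,6 [-0.187  0.819] F [-6.46 -9.18  4.79] M [-1.784  1.309  0.107] gap 0.0116
```

Emit:
{"name": "play_rows", "arguments": {
  "moves": [
    {"claw": 0.8,"delta_pos": [0,0,0],"twist": 10},
    {"claw": 0.8,"delta_pos": [0,0,0],"twist": 20},
    {"claw": 0.8,"delta_pos": [0,0,0],"twist": 30},
    {"claw": 0.8,"delta_pos": [0,0,0],"twist": 36},
    {"claw": 0.8,"delta_pos": [0,0,0],"twist": 36},
    {"claw": 0.8,"delta_pos": [0,0,0],"twist": 36}
  ]
}}

```text
clock: 6.05
tcp_pos: [0.625, -0.0405, 0.1095]
orientation: [0.0, 0.728, 0.686, -0.006]
wrist_force: [-14.0, -10.9, 10.1]
finger_gap: 0.0115
```

```bash
python3 -c "
from h import *
st()"
```

```text
t 6.05 tcp [ 0.625  -0.0405  0.1095] yaw 1.5112 j1,6 [-0.188  1.442] F [-14.04 -10.95  10.13] M [-2.101  2.602 -0.023] gap 0.0115
```

Emit:
{"name": "play_rows", "arguments": {
  "moves": [
    {"claw": 4,"delta_pos": [0,0,0],"twist": 0},
    {"claw": 4,"delta_pos": [0,0,0],"twist": 0},
    {"claw": 4,"delta_pos": [0,0,-2],"twist": 0},
    {"claw": 4,"delta_pos": [0,0,-5],"twist": 0},
    {"claw": 4,"delta_pos": [0,0,-7],"twist": 0},
    {"claw": 4,"delta_pos": [0,0,-7],"twist": 0}
  ]
}}

```text
clock: 6.8
tcp_pos: [0.6308, -0.0363, 0.1811]
orientation: [0.002, 0.727, 0.687, 0.001]
wrist_force: [-0.8, -0.7, -1.2]
finger_gap: 0.0399
```

```bash
python3 - <<'E'
from h import *
to(.537,-.030,.18,np.pi-.055)
i=snap('scene'); save(cv2.resize(i[140:260,205:325],(600,600),interpolation=cv2.INTER_CUBIC),'s3.png')
E
```

```text
t 6.8 tcp [ 0.6308 -0.0363  0.1811] yaw 1.5149 j1,6 [-0.184  1.442] F [-0.8  -0.75 -1.15] M [-0.026  0.019  0.06 ] gap 0.0399
move [ 0.11 -9.4   0.11] -90.05
```

View pics/s3.png

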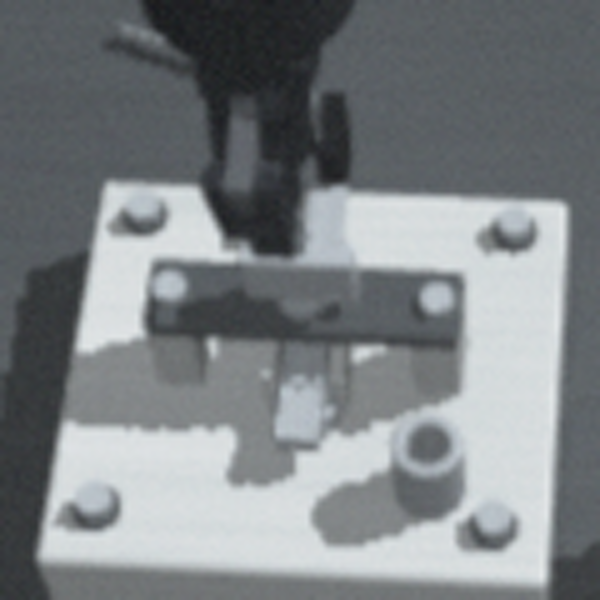

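The scene crop shows the bar now lying across, at about px (253–276, 192). The gap blade's handle is at about px (272,167), some 4 mm to +y of nominal. Going to the handle.

Emit:
{"name": "play_rows", "arguments": {
  "moves": [
    {"claw": 4,"delta_pos": [0,-3,-1],"twist": -10},
    {"claw": 4,"delta_pos": [0,-6,-1],"twist": -20},
    {"claw": 4,"delta_pos": [0.3,-9.4,-1],"twist": -30},
    {"claw": 4,"delta_pos": [0.3,-9.4,-1],"twist": -40},
    {"claw": 4,"delta_pos": [0.3,-9.4,-1],"twist": -50},
    {"claw": 4,"delta_pos": [0.3,-9.4,-1],"twist": -60},
    {"claw": 4,"delta_pos": [0.3,-9.4,-1],"twist": -70},
    {"claw": 4,"delta_pos": [0.3,-9.4,0],"twist": -80},
    {"claw": 4,"delta_pos": [0.3,-9.4,0],"twist": -90},
    {"claw": 4,"delta_pos": [0.3,-9.4,3],"twist": -90},
    {"claw": 4,"delta_pos": [0.3,-9.4,3],"twist": -90}
  ]
}}

```text
clock: 8.22
tcp_pos: [0.5331, -0.0275, 0.1461]
orientation: [-0.003, 0.028, 1.0, 0.001]
wrist_force: [0.2, -0.0, 1.0]
finger_gap: 0.0399
```

```bash
python3 - <<'E'
from h import *
to(.537,-.028,.073,np.pi-.055)
i=snap('scene'); save(cv2.resize(i[120:240,205:325],(600,600),interpolation=cv2.INTER_CUBIC),'s4.png')
E
```

```text
t 8.22 tcp [ 0.5331 -0.0275  0.1461] yaw 3.0853 j1,6 [-0.202 -0.146] F [ 0.19 -0.    0.95] M [-0.039 -0.022 -0.025] gap 0.0399
move [-0.4  -0.03  7.31] -0.08
```

View pics/s4.png

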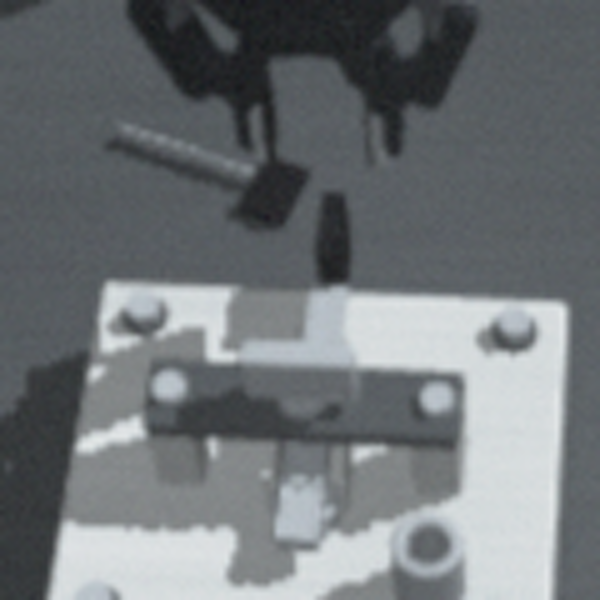

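```bash
python3 - <<'E'
from h import *
print(unproj('scene',205+334/5,120+196/5,.104), proj('scene',[.533,-.0275,.146]), unproj('scene',205+334/5,120+285/5,.06))
E
```

```text
[ 0.524888   -0.02782285  0.104     ] [[270.3627117  150.22535642]] [ 0.54109792 -0.03042414  0.06      ]
```

Emit:
{"name": "play_rows", "arguments": {
  "moves": [
    {"claw": 4,"delta_pos": [-0.4,0,3],"twist": 0},
    {"claw": 4,"delta_pos": [-0.4,0,5],"twist": 0},
    {"claw": 3,"delta_pos": [-0.4,0,7],"twist": 0},
    {"claw": 3,"delta_pos": [-0.4,0,7.2],"twist": 0},
    {"claw": 3,"delta_pos": [-0.4,0,7.2],"twist": 0}
  ]
}}

```text
clock: 8.9
tcp_pos: [0.5401, -0.0284, 0.0781]
orientation: [0.0, 0.028, 1.0, -0.0]
wrist_force: [-0.1, -0.9, 0.5]
finger_gap: 0.0301
```

Emit:
{"name": "play_rows", "arguments": {
  "moves": [
    {"claw": 0.6,"delta_pos": [0,0,0],"twist": 0},
    {"claw": 0.6,"delta_pos": [0,0,0],"twist": 0},
    {"claw": 0.6,"delta_pos": [0,0,0],"twist": 0},
    {"claw": 0.6,"delta_pos": [0,0,0],"twist": 0},
    {"claw": 0.6,"delta_pos": [0,0,0],"twist": 0}
  ],
  "force": 20
}}

```text
clock: 9.52
tcp_pos: [0.5396, -0.0283, 0.0773]
orientation: [0.0, 0.028, 1.0, -0.0]
wrist_force: [0.3, 0.5, 0.2]
finger_gap: 0.01
```

```bash
python3 -c "
from h import *
st()"
```

```text
t 9.53 tcp [ 0.5396 -0.0283  0.0773] yaw 3.0852 j1,6 [-0.201 -0.145] F [0.31 0.51 0.17] M [ 0.03  -0.053 -0.002] gap 0.01
```

Handle gripped (gap 10.0 mm). Drawing 5 mm.

Emit:
{"name": "play_rows", "arguments": {
  "moves": [
    {"claw": 0.6,"delta_pos": [0.1,0,0],"twist": 0},
    {"claw": 0.6,"delta_pos": [0.2,0,0],"twist": 0},
    {"claw": 0.6,"delta_pos": [0.3,0,0],"twist": 0}
  ]
}}

```text
clock: 9.9
tcp_pos: [0.5364, -0.0281, 0.0772]
orientation: [-0.0, 0.028, 1.0, -0.0]
wrist_force: [1.0, -0.2, -0.0]
finger_gap: 0.0097
```

Emit:
{"name": "play_rows", "arguments": {
  "moves": [
    {"claw": 0.6,"delta_pos": [0.1,0,0],"twist": 0},
    {"claw": 0.6,"delta_pos": [0.2,0,0],"twist": 0}
  ]
}}

```text
clock: 10.15
tcp_pos: [0.5345, -0.028, 0.0773]
orientation: [0.0, 0.028, 1.0, -0.0]
wrist_force: [0.4, 0.5, 1.0]
finger_gap: 0.0096
```

Emit:
{"name": "play_rows", "arguments": {
  "moves": [
    {"claw": 0.6,"delta_pos": [-0.1,0,0],"twist": 0},
    {"claw": 0.6,"delta_pos": [-0.2,0,0],"twist": 0},
    {"claw": 0.6,"delta_pos": [-0.3,0,0],"twist": 0}
  ]
}}

```text
clock: 10.52
tcp_pos: [0.5375, -0.0281, 0.0772]
orientation: [-0.0, 0.028, 1.0, -0.0]
wrist_force: [-0.9, -0.3, -0.3]
finger_gap: 0.0099
```

Drag is about 0.5–1 N, the blade's weight only, so the foot isn't touching yet. Back to the knob for another 70°.

Emit:
{"name": "play_rows", "arguments": {
  "moves": [
    {"claw": 0.6,"delta_pos": [-0.1,0,0],"twist": 0},
    {"claw": 0.6,"delta_pos": [-0.2,0,0],"twist": 0},
    {"claw": 3.5,"delta_pos": [-0.2,0,0],"twist": 0},
    {"claw": 3.5,"delta_pos": [-0.2,0,0],"twist": 0},
    {"claw": 3.5,"delta_pos": [-0.2,0,-4],"twist": 0},
    {"claw": 3.5,"delta_pos": [-0.2,0,-9],"twist": 0},
    {"claw": 3.5,"delta_pos": [-0.2,0,-11],"twist": -10},
    {"claw": 3.5,"delta_pos": [-2,0,-11],"twist": -20},
    {"claw": 3.5,"delta_pos": [-5,-0.1,-11],"twist": -30},
    {"claw": 3.5,"delta_pos": [-8.8,-0.3,-11],"twist": -40},
    {"claw": 3.5,"delta_pos": [-8.8,-0.3,-11],"twist": -50},
    {"claw": 3.5,"delta_pos": [-8.8,-0.3,-11],"twist": -60}
  ]
}}

```text
clock: 12.02
tcp_pos: [0.6256, -0.0362, 0.1867]
orientation: [-0.0, -0.478, 0.878, 0.0]
wrist_force: [-0.4, -0.2, -0.5]
finger_gap: 0.0349
```

Emit:
{"name": "play_rows", "arguments": {
  "moves": [
    {"claw": 3.5,"delta_pos": [0,0,0],"twist": -10},
    {"claw": 3.5,"delta_pos": [0,0,0],"twist": -20},
    {"claw": 3.5,"delta_pos": [0,0,0],"twist": -30},
    {"claw": 3.5,"delta_pos": [0,0,0],"twist": -30},
    {"claw": 3.5,"delta_pos": [0,0,0],"twist": -30}
  ]
}}

```text
clock: 12.65
tcp_pos: [0.6252, -0.0361, 0.1873]
orientation: [-0.0, -0.686, 0.728, -0.0]
wrist_force: [0.3, -0.5, -0.2]
finger_gap: 0.0348
```

```bash
python3 - <<'E'
from h import *
to(.6255,-.036,.109,1.511+np.pi)
E
```

```text
t 12.65 tcp [ 0.6252 -0.0361  0.1873] yaw 4.6532 j1,6 [-0.186 -1.697] F [ 0.33 -0.51 -0.19] M [-0.037  0.016 -0.052] gap 0.0348
move [-0.01 -0.03  7.83] 0.03
```

Emit:
{"name": "play_rows", "arguments": {
  "moves": [
    {"claw": 3.5,"delta_pos": [0,0,3],"twist": 0},
    {"claw": 3.5,"delta_pos": [0,0,6],"twist": 0},
    {"claw": 3.5,"delta_pos": [0,0,7.7],"twist": 0},
    {"claw": 3.5,"delta_pos": [0,0,7.7],"twist": 0},
    {"claw": 0.8,"delta_pos": [0,0,7.7],"twist": 0},
    {"claw": 0.8,"delta_pos": [0,0,7.7],"twist": 0},
    {"claw": 0.8,"delta_pos": [0,0,7.7],"twist": 0},
    {"claw": 0.8,"delta_pos": [0,0,7.7],"twist": 0},
    {"claw": 0.8,"delta_pos": [0,0,7.7],"twist": 0}
  ],
  "force": 20
}}

```text
clock: 13.78
tcp_pos: [0.6252, -0.0362, 0.1117]
orientation: [0.0, -0.687, 0.727, -0.001]
wrist_force: [-5.3, -0.3, 5.9]
finger_gap: 0.0113
```

```bash
python3 - <<'E'
from h import *
st()
E
```

```text
t 13.78 tcp [ 0.6252 -0.0362  0.1117] yaw 4.6558 j1,6 [-0.186 -1.7  ] F [-5.31 -0.33  5.92] M [-0.022  0.923 -0.085] gap 0.0113
```

Emit:
{"name": "play_rows", "arguments": {
  "moves": [
    {"claw": 0.8,"delta_pos": [0,0,0],"twist": 9},
    {"claw": 0.8,"delta_pos": [0,0,0],"twist": 18},
    {"claw": 0.8,"delta_pos": [0,0,0],"twist": 27},
    {"claw": 0.8,"delta_pos": [0,0,0],"twist": 36},
    {"claw": 0.8,"delta_pos": [0,0,0],"twist": 45},
    {"claw": 0.8,"delta_pos": [0,0,0],"twist": 54},
    {"claw": 0.8,"delta_pos": [0,0,0],"twist": 63},
    {"claw": 0.8,"delta_pos": [0,0,0],"twist": 70},
    {"claw": 0.8,"delta_pos": [0,0,0],"twist": 70},
    {"claw": 0.8,"delta_pos": [0,0,0],"twist": 70}
  ]
}}

```text
clock: 15.02
tcp_pos: [0.6249, -0.0361, 0.1117]
orientation: [0.0, -0.146, 0.989, -0.0]
wrist_force: [-5.3, 1.1, 6.4]
finger_gap: 0.0113
```

```bash
python3 - <<'E'
from h import *
st()
E
```

```text
t 15.03 tcp [ 0.6249 -0.0361  0.1117] yaw 3.4342 j1,6 [-0.186 -0.478] F [-5.32  1.12  6.44] M [-0.01   1.149 -0.081] gap 0.0113
```

Emit:
{"name": "play_rows", "arguments": {
  "moves": [
    {"claw": 3.5,"delta_pos": [0,0,0],"twist": 0},
    {"claw": 3.5,"delta_pos": [0,0,0],"twist": 0},
    {"claw": 3.5,"delta_pos": [0,0,-3],"twist": 0},
    {"claw": 3.5,"delta_pos": [0,0,-6.5],"twist": 0},
    {"claw": 3.5,"delta_pos": [3,1,-6.5],"twist": 10},
    {"claw": 3.5,"delta_pos": [6,2,-6.5],"twist": 20},
    {"claw": 3.5,"delta_pos": [7.94,3.2,-6.5],"twist": 20},
    {"claw": 3.5,"delta_pos": [7.94,3.2,-4],"twist": 20},
    {"claw": 3.5,"delta_pos": [7.94,3.2,0],"twist": 20},
    {"claw": 3.5,"delta_pos": [7.94,3.2,3],"twist": 20},
    {"claw": 3.5,"delta_pos": [7.94,3.2,3.4],"twist": 20},
    {"claw": 3.5,"delta_pos": [7.94,3.2,3.4],"twist": 20}
  ]
}}

```text
clock: 16.52
tcp_pos: [0.5406, -0.0285, 0.0768]
orientation: [0.0, 0.028, 1.0, -0.0]
wrist_force: [0.0, 0.2, 0.6]
finger_gap: 0.0348
```

Emit:
{"name": "play_rows", "arguments": {
  "moves": [
    {"claw": 0.6,"delta_pos": [0,0,0],"twist": 0},
    {"claw": 0.6,"delta_pos": [0,0,0],"twist": 0},
    {"claw": 0.6,"delta_pos": [0,0,0],"twist": 0},
    {"claw": 0.6,"delta_pos": [0,0,0],"twist": 0},
    {"claw": 0.6,"delta_pos": [0,0,0],"twist": 0}
  ],
  "force": 30
}}

```text
clock: 17.15
tcp_pos: [0.5405, -0.0285, 0.0766]
orientation: [0.001, 0.028, 1.0, -0.0]
wrist_force: [2.0, -0.2, 0.1]
finger_gap: 0.0092
```

```bash
python3 - <<'E'
from h import *
st()
E
```

```text
t 17.15 tcp [ 0.5405 -0.0285  0.0766] yaw 3.0852 j1,6 [-0.201 -0.145] F [ 1.99 -0.19  0.05] M [-0.049 -0.496 -0.017] gap 0.0092
```

Emit:
{"name": "play_rows", "arguments": {
  "moves": [
    {"claw": 0.6,"delta_pos": [0.1,0,0],"twist": 0},
    {"claw": 0.6,"delta_pos": [0.2,0,0],"twist": 0},
    {"claw": 0.6,"delta_pos": [0.3,0,0],"twist": 0}
  ]
}}

```text
clock: 17.52
tcp_pos: [0.5369, -0.0282, 0.0762]
orientation: [-0.0, 0.028, 1.0, -0.0]
wrist_force: [1.3, -0.5, 0.4]
finger_gap: 0.0094
```

Emit:
{"name": "play_rows", "arguments": {
  "moves": [
    {"claw": 0.6,"delta_pos": [0.1,0,0],"twist": 0},
    {"claw": 0.6,"delta_pos": [0.2,0,0],"twist": 0}
  ]
}}

```text
clock: 17.77
tcp_pos: [0.5349, -0.0281, 0.0763]
orientation: [0.0, 0.028, 1.0, -0.0]
wrist_force: [2.2, -0.1, 1.1]
finger_gap: 0.0092
```

Emit:
{"name": "play_rows", "arguments": {
  "moves": [
    {"claw": 0.6,"delta_pos": [0.1,0,0],"twist": 0}
  ]
}}

```text
clock: 17.9
tcp_pos: [0.5339, -0.028, 0.0763]
orientation: [0.0, 0.028, 1.0, -0.0]
wrist_force: [1.9, 0.4, 0.2]
finger_gap: 0.0092
```

Drag is now about 1.8 N, so the foot has just touched. It needs about 5 N more, or 0.74 rad (42°). I'll push the blade back, release it and turn the knob.

Emit:
{"name": "play_rows", "arguments": {
  "moves": [
    {"claw": 0.6,"delta_pos": [-0.15,0,0],"twist": 0},
    {"claw": 0.6,"delta_pos": [-0.3,0,0],"twist": 0},
    {"claw": 0.6,"delta_pos": [-0.45,0,0],"twist": 0},
    {"claw": 0.6,"delta_pos": [-0.6,0,0],"twist": 0},
    {"claw": 0.6,"delta_pos": [-0.6,0,0],"twist": 0}
  ]
}}

```text
clock: 18.52
tcp_pos: [0.54, -0.0283, 0.0762]
orientation: [-0.0, 0.028, 1.0, 0.0]
wrist_force: [-2.5, 0.1, 0.2]
finger_gap: 0.0093
```

Emit:
{"name": "play_rows", "arguments": {
  "moves": [
    {"claw": 3.5,"delta_pos": [0,0,0],"twist": 0},
    {"claw": 3.5,"delta_pos": [0,0,0],"twist": 0},
    {"claw": 3.5,"delta_pos": [0,0,-4],"twist": 0},
    {"claw": 3.5,"delta_pos": [0,0,-9],"twist": 0},
    {"claw": 3.5,"delta_pos": [0,0,-11],"twist": -10},
    {"claw": 3.5,"delta_pos": [-3,0,-11],"twist": -20},
    {"claw": 3.5,"delta_pos": [-6,-0.1,-11],"twist": -20},
    {"claw": 3.5,"delta_pos": [-8.5,-0.3,-11],"twist": -20},
    {"claw": 3.5,"delta_pos": [-8.5,-0.3,-11],"twist": -20},
    {"claw": 3.5,"delta_pos": [-8.5,-0.3,-11],"twist": -20}
  ],
  "force": 20
}}

```text
clock: 19.77
tcp_pos: [0.624, -0.036, 0.1861]
orientation: [-0.0, -0.146, 0.989, 0.0]
wrist_force: [0.9, 0.8, -0.3]
finger_gap: 0.0349
```

```bash
python3 - <<'E'
from h import *
to(.6252,-.036,.1115,3.434)
E
```

```text
t 19.77 tcp [ 0.624  -0.036   0.1861] yaw 3.4343 j1,6 [-0.186 -0.479] F [ 0.91  0.77 -0.25] M [ 0.043  0.014 -0.032] gap 0.0349
move [-0.11 -0.03  7.46] 0.02
```

Emit:
{"name": "play_rows", "arguments": {
  "moves": [
    {"claw": 3.5,"delta_pos": [-0.1,0,3],"twist": 0},
    {"claw": 3.5,"delta_pos": [-0.1,0,6],"twist": 0},
    {"claw": 3.5,"delta_pos": [-0.1,0,7.5],"twist": 0},
    {"claw": 3.5,"delta_pos": [-0.1,0,7.5],"twist": 0},
    {"claw": 0.8,"delta_pos": [-0.1,0,7.5],"twist": 0},
    {"claw": 0.8,"delta_pos": [-0.1,0,7.5],"twist": 0},
    {"claw": 0.8,"delta_pos": [-0.1,0,7.5],"twist": 0},
    {"claw": 0.8,"delta_pos": [-0.1,0,7.5],"twist": 0},
    {"claw": 0.8,"delta_pos": [-0.1,0,7.5],"twist": 0}
  ]
}}

```text
clock: 20.9
tcp_pos: [0.6263, -0.0357, 0.1128]
orientation: [0.001, -0.146, 0.989, -0.0]
wrist_force: [-1.0, 1.5, 6.0]
finger_gap: 0.0113
```

Emit:
{"name": "play_rows", "arguments": {
  "moves": [
    {"claw": 0.8,"delta_pos": [0,0,0],"twist": 7},
    {"claw": 0.8,"delta_pos": [0,0,0],"twist": 14},
    {"claw": 0.8,"delta_pos": [0,0,0],"twist": 21},
    {"claw": 0.8,"delta_pos": [0,0,0],"twist": 28},
    {"claw": 0.8,"delta_pos": [0,0,0],"twist": 35},
    {"claw": 0.8,"delta_pos": [0,0,0],"twist": 42},
    {"claw": 0.8,"delta_pos": [0,0,0],"twist": 42},
    {"claw": 0.8,"delta_pos": [0,0,0],"twist": 42}
  ]
}}

```text
clock: 21.9
tcp_pos: [0.6262, -0.0365, 0.1129]
orientation: [0.001, 0.219, 0.976, -0.001]
wrist_force: [-1.8, 0.6, 6.1]
finger_gap: 0.0115
```

```bash
python3 - <<'E'
from h import *
to(.5403,-.0284,.0766,3.0853)
E
```

```text
t 21.9 tcp [ 0.6262 -0.0365  0.1129] yaw 2.7009 j1,6 [-0.186  0.255] F [-1.82  0.55  6.1 ] M [-0.113  0.462 -0.09 ] gap 0.0115
move [ 8.12 -2.94  3.63] -22.02
```

Emit:
{"name": "play_rows", "arguments": {
  "moves": [
    {"claw": 3.5,"delta_pos": [0,0,0],"twist": 0},
    {"claw": 3.5,"delta_pos": [0,0,0],"twist": 0},
    {"claw": 3.5,"delta_pos": [0,0,-3],"twist": 0},
    {"claw": 3.5,"delta_pos": [0,0,-6.5],"twist": 0},
    {"claw": 3.5,"delta_pos": [3,-1,-6.5],"twist": -10},
    {"claw": 3.5,"delta_pos": [6,-2,-6.5],"twist": -20},
    {"claw": 3.5,"delta_pos": [8.1,-2.95,-6.5],"twist": -22},
    {"claw": 3.5,"delta_pos": [8.1,-2.95,-4],"twist": -22},
    {"claw": 3.5,"delta_pos": [8.1,-2.95,0],"twist": -22},
    {"claw": 3.5,"delta_pos": [8.1,-2.95,3],"twist": -22},
    {"claw": 3.5,"delta_pos": [8.1,-2.95,3.5],"twist": -22},
    {"claw": 3.5,"delta_pos": [8.1,-2.95,3.5],"twist": -22}
  ]
}}

```text
clock: 23.4
tcp_pos: [0.5401, -0.0281, 0.0767]
orientation: [0.0, 0.028, 1.0, -0.0]
wrist_force: [0.3, -0.0, 0.9]
finger_gap: 0.0352
```

Emit:
{"name": "play_rows", "arguments": {
  "moves": [
    {"claw": 0.6,"delta_pos": [0,0,0],"twist": 0},
    {"claw": 0.6,"delta_pos": [0,0,0],"twist": 0},
    {"claw": 0.6,"delta_pos": [0,0,0],"twist": 0},
    {"claw": 0.6,"delta_pos": [0,0,0],"twist": 0},
    {"claw": 0.6,"delta_pos": [0,0,0],"twist": 0}
  ],
  "force": 40
}}

```text
clock: 24.02
tcp_pos: [0.5409, -0.0283, 0.0768]
orientation: [0.001, 0.028, 1.0, -0.0]
wrist_force: [3.7, -1.2, 0.4]
finger_gap: 0.0092
```

Emit:
{"name": "play_rows", "arguments": {
  "moves": [
    {"claw": 0.6,"delta_pos": [0.1,0,0],"twist": 0},
    {"claw": 0.6,"delta_pos": [0.2,0,0],"twist": 0},
    {"claw": 0.6,"delta_pos": [0.3,0,0],"twist": 0},
    {"claw": 0.6,"delta_pos": [0.4,0,0],"twist": 0}
  ]
}}

```text
clock: 24.52
tcp_pos: [0.5387, -0.0282, 0.0774]
orientation: [0.003, 0.028, 1.0, -0.0]
wrist_force: [7.5, -0.2, 0.7]
finger_gap: 0.0091
```

Emit:
{"name": "play_rows", "arguments": {
  "moves": [
    {"claw": 0.6,"delta_pos": [0.1,0,0],"twist": 0},
    {"claw": 0.6,"delta_pos": [0.2,0,0],"twist": 0}
  ]
}}

```text
clock: 24.78
tcp_pos: [0.5368, -0.0281, 0.0774]
orientation: [0.003, 0.028, 1.0, -0.0]
wrist_force: [7.7, -1.1, -0.1]
finger_gap: 0.0088
```

Emit:
{"name": "play_rows", "arguments": {
  "moves": [
    {"claw": 0.6,"delta_pos": [0.1,0,0],"twist": 0}
  ]
}}

```text
clock: 24.9
tcp_pos: [0.5357, -0.028, 0.0774]
orientation: [0.003, 0.028, 1.0, -0.0]
wrist_force: [7.4, 0.4, 0.1]
finger_gap: 0.0094
```

Emit:
{"name": "play_rows", "arguments": {
  "moves": [
    {"claw": 0.6,"delta_pos": [0.1,0,0],"twist": 0}
  ]
}}

```text
clock: 25.02
tcp_pos: [0.5347, -0.028, 0.0773]
orientation: [0.003, 0.028, 1.0, -0.0]
wrist_force: [7.7, -0.4, -0.7]
finger_gap: 0.0088
```

Drawing takes a steady 7.4–7.7 N, so the setting is right. I'll push the blade back, relax and let go.

Emit:
{"name": "play_rows", "arguments": {
  "moves": [
    {"claw": 0.6,"delta_pos": [-0.15,0,0],"twist": 0},
    {"claw": 0.6,"delta_pos": [-0.3,0,0],"twist": 0},
    {"claw": 0.6,"delta_pos": [-0.45,0,0],"twist": 0},
    {"claw": 0.6,"delta_pos": [-0.6,0,0],"twist": 0},
    {"claw": 0.6,"delta_pos": [-0.75,0,0],"twist": 0},
    {"claw": 0.6,"delta_pos": [-0.85,0,0],"twist": 0},
    {"claw": 0.6,"delta_pos": [-0.85,0,0],"twist": 0},
    {"claw": 0.6,"delta_pos": [-0.7,0,0],"twist": 0},
    {"claw": 0.6,"delta_pos": [-0.7,0,0],"twist": 0}
  ]
}}

```text
clock: 26.15
tcp_pos: [0.535, -0.0278, 0.0756]
orientation: [-0.003, 0.028, 1.0, -0.0]
wrist_force: [-8.3, -1.2, 6.7]
finger_gap: 0.0087
```

Emit:
{"name": "play_rows", "arguments": {
  "moves": [
    {"claw": 3.5,"delta_pos": [0,0,0],"twist": 0},
    {"claw": 3.5,"delta_pos": [0,0,0],"twist": 0},
    {"claw": 3.5,"delta_pos": [0,0,0],"twist": 0},
    {"claw": 3.5,"delta_pos": [0,0,-4],"twist": 0},
    {"claw": 3.5,"delta_pos": [0,0,-9],"twist": 0},
    {"claw": 3.5,"delta_pos": [4,0,-13],"twist": 0},
    {"claw": 3.5,"delta_pos": [8,0,-13],"twist": 0},
    {"claw": 3.5,"delta_pos": [8,0,-13],"twist": 0},
    {"claw": 3.5,"delta_pos": [8,0,-13],"twist": 0}
  ]
}}

```text
clock: 27.28
tcp_pos: [0.4596, -0.0236, 0.2064]
orientation: [0.001, 0.028, 1.0, -0.0]
wrist_force: [0.1, 1.1, -0.3]
finger_gap: 0.0349
```

```bash
python3 - <<'E'
from h import *
st()
i=snap('scene'); save(cv2.resize(i[140:280,195:385],(760,560),interpolation=cv2.INTER_CUBIC),'s9.png')
E
```

```text
t 27.27 tcp [ 0.4596 -0.0236  0.2064] yaw 3.0852 j1,6 [-0.226 -0.17 ] F [ 0.15  1.1  -0.31] M [-0.004  0.014  0.004] gap 0.0349
```

View pics/s9.png

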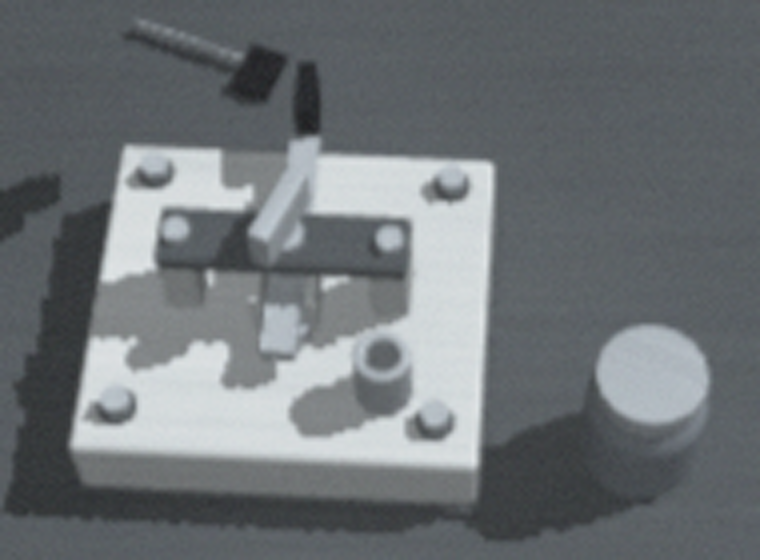

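The crop shows the blade still in the gap with its handle at about scene px (272,163). The knob is turned, the jar and socket stand as before, and the gripper is clear. The handle ended about 6 mm toward the robot, inside the 15 mm limit even with the 3 mm start uncertainty. Handing in.

```bash
python3 - <<'E'
from h import *
a=unproj('scene',271.75,155.5,.104);b=unproj('scene',271.8,159.2,.104);print('handle shift m',(a-b).round(4))
print(env.hand_in())
E
```

```text
handle shift m [-0.01   -0.0005  0.    ]
the job is handed in; nothing more can be done
None
```

The screw is set and the job is handed in, but the blade was left several millimetres toward the handle instead of back where it started.

**Screw:** I turned the wing knob down in three steps of about 90°, 70° and 42°, feeling the drag by the handle after each. The pull went from about 0.5–1 N (loose) to about 1.8 N (just touching) to a steady 7.4–7.7 N over the last 4 mm of drawing. At the stated 1.0–1.4 ratio, that is a clamp of about 5.4–7.6 N. The run finished at about 27 s.

**Last picture:** The blade was in the gap, the jar and socket stood where they had been, and the gripper was clear. The spanner was outside that crop; I never worked near it, but I didn't check it at the end.

**Blade position:** My last push to return the blade mostly flexed the arm (−8 N sideways, about 7 N upward on the wrist), so the blade barely moved back. The two readings of how far it ended toward the handle disagree: about 6 mm from the gripper positions, about 10 mm from a rough pixel comparison. Both fit the 15 mm limit, but if it also started 3 mm off to that side, the second would leave only about 2 mm to spare. I didn't repeat the drag test after that push.

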